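Bring the square spice jar to the front

ROBOT

A 6-joint arm with a two-finger parallel gripper is mounted at the origin on the work surface. World frame = base frame: x ahead of the robot, y to its left, z up, the work surface at z = 0. Lengths are in m, angles in rad, forces in N, time in s.
With the tool pointing down it reaches from about 0.425 to 0.95 m from the base axis. Payload 3.5 kg.
Tool frame: the origin (TCP) lies at the very end of the fingers, on their centre line; the grasp point (between the pads) lies 19 mm behind it; z points along the fingers, y is the line along which they close (so a half turn about z gives the same grasp; the last joint's range is limited). The gripper opens to 85 mm and grips with 20 to 120 N. Pads are 22 mm wide; open, the fingers measure 114 mm over their backs; the gripper's body (76 mm by 85 mm) begins 54 mm behind the grasp point. The pads swing forward as they close: fully open they stand 13 mm farther back than shut.
Start: joints at [-1.431, 0.286, 1.577, -0, 1.279, -0.15], TCP at [0.193, -0.647, 0.204] pointing down, gripper open.
Joint ranges: [-2.77, 2.77], [-0.9, 2.22], [0.21, 2.48], [-1.53, 4.67], [0.24, 2.81], [-2.84, 2.84]. Speed limits (rad/s): [2.79, 2.79, 3.14, 3.14, 3.14, 3.14].

INTERFACE

Orientations are given as a unit quaternion [x, y, z, w].
In Python, from plant import ctrl gives the robot as it stands.
- The arm moves only by the shell command python3 inch.py [FORCE], which reads ROWS from standard input. ROWS is one flat JSON list of numbers that holds 1 to 10 rows one after another, with no inner brackets; each row has 7 numbers: dx, dy, dz in m, then a rotation vector rx, ry, rz in rad, then the opening from 0.0 (shut) to 1.0 (fully open); each row is the pose to reach, as a shift and turn from the pose commanded when the command began, along the tool's axes at that moment; what a row does not reach only later rows make up. A row lasts 1/8 s, in which the tool goes at most 0.0625 m and 0.188 rad, less where a joint would pass 70% of its speed; a pose out of reach is approached as far as the arm can. The fingers move at their own pace and stop on an object; FORCE is the grip in N (left out, the last holds). Time passes only in rows, so rows that do not move let the fingers close. It prints the time, the measured TCP pose, the force, the opening and the grip force at its end. Input that does not fit is refused with a message, and nothing moves.
- ctrl.get_state(): the state, without advancing time (a new reading comes with each control period).
- ctrl.read_camera(name): name is "scene" or "top" or "wrist"; returns a dict with "pixels" (420x560x3 uint8, red, green, blue), "camera_matrix" (3x3 intrinsics, pixels), "xyz" and "orientation" of the camera in the world. Camera axes: x right, y down, z forward; pixel columns grow to the right and rows downward; lengths in m; the calibration is good to about 2 mm. The wrist camera is an equidistant fisheye: a pixel r from the principal point sees the ray r / f radians off the axis. A picture is of the moment at which its call begins. There is no depth.
- ctrl.sign_off(): hands the job in; it is judged then, once.
The state is a dict: "time": time; "qpos": joint angles; "dq": joint speeds; "joint_efforts": joint torques, N m; "eef_pos": TCP position; "tcp_rot": TCP orientation; "contact_force": force on the tool from outside, world axes, zero at the start; "wrist_torque": the same for the moment, N m; "opening": opening from 0.0 (shut) to 1.0 (fully open); "finger_force": force on a finger pad.
Only numpy, scipy, OpenCV 4.12 (cv2) and the standard library are available. Lean on these libraries where they do the work, as an engineer would, in place of code of your own. Each camera call takes 0.05 s, during which the arm holds its last target. There are 200 camera calls.

TASK

First fold the front panel of the wooden spice carousel outwards and down until it lies level, like a little shelf. Then turn the carousel, which has a round knob on top for this, until the tall square jar stands at the middle of the open front, where the panel was, and finish while still holding the turntable in your grip there, motionless. Do not disturb the other things on the table.

Things in the scene. Friction and masses are not known exactly. Their poses are not given: they have to be found in the camera images.
- caddy: the fixed wooden stand of the spice carousel: a plinth 250 (x) by 220 (y) by 45 mm high, with a back wall (+x side, top at 120 mm) and low side cheeks (top at 80 mm). Origin: centre of its underside on the table; its own -x axis points out of the front (the side with the hinged panel), z up. The turntable turns about the vertical through this origin
- turntable: disc of radius 80 mm (top 59 mm above the table) with five jars fixed on it, evenly spaced, centres 58 mm from the axis: four round, 38 mm across, tops at 121 mm, one taller, square. Turns lightly (0.04 N m of friction) either way without stops; stays where left. Origin on its axis, 46 mm above the table; its own -x axis points to the square jar
- panel (a joint): the stiff hinged front panel, 200 mm wide, 75 mm tall, 8 mm thick, hinged along its lower edge. 0 = upright (shut); grows as it folds outwards, away from the jars; 1.571 = level; it can go too far, to 1.95. It stays where it is left; moving it takes a push of about 4 N at its free edge. Between the upright panel and the jars is a clear gap of about 40 mm
- panel_hinge (a point): middle of the panel's hinge line, which runs along the caddy's y axis 45 mm above the table, 121 mm in front of the caddy's origin; the panel's mid-thickness plane passes through it
- panel_edge (a point): middle of the panel's free edge, 75 mm from the hinge line; 120 mm above the table when upright
- square_jar (a point): centre of the top of the square jar's steel cap: the only square and the tallest jar, 38 mm square, top 149 mm above the table. At the front it lies on the caddy's -x axis (58 mm in front of the caddy's origin)
- knob (a point): centre of the round wooden knob on the turntable's central 12 mm post, fixed to the turntable and turning with it: 36 mm across, 30 mm high, this point on the turning axis 182 mm above the table, its top 197 mm above the table. Take it from above; it carries the turntable round
- mug: bystander: white mug, 76 mm across, 90 mm high, at the left of the carousel; origin at its underside
- sauce_bottle: bystander: sauce bottle, 60 mm across, 190 mm high, at the right of the carousel; origin at its underside
- can: bystander: can, 66 mm across, 100 mm high, near the carousel's front left corner; origin at its underside
- big_jar: bystander: storage jar, 72 mm across, 110 mm high, near the carousel's front right corner; origin at its underside
- bowl: bystander: white bowl, 160 mm across, 65 mm high, on the table to the left; origin at its underside
- saucer: bystander: small white plate, 110 mm across, 22 mm high, on the table to the right; origin at its underside
- spoon: bystander: spoon lying on the table, far left

How it is judged:
On the way, in this order (a step that is already met when the one before it is completed fails the run):
1. the front panel is folded down level (value of joint panel between 1.37 and 1.77 rad), for 0.2 s.
2. the square jar stands at the front, the turntable in the robot's hold (x of square_jar in the frame of caddy below -0.04 m and y of square_jar in the frame of caddy between -0.011 and 0.011 m and contact force between the fingers and turntable above 3 N), for 0.2 s.
At the end, for the whole second after the job is handed in: Front panel within 0.2 rad of level; the square jar at the front, within 11 mm sideways of the caddy's front axis; the fingers hold the turntable, by its knob or otherwise (contact force over 3 N) and the turntable does not turn (under 0.08 rad/s), through the last second (all of step 1 and all of step 2 and angular speed of turntable below 0.08 rad/s); the arm keeps its last pose, push and grip.
It fails at once if another thing on the table is shoved more than 30 mm or tipped over (distance of any of mug, sauce_bottle, can, big_jar, bowl, saucer, spoon from where it was at the start of the episode above 0.03 m or angle between any of mug, sauce_bottle, can, big_jar, bowl, saucer's own z axis and vertical above 0.35 rad).
It also fails if it takes over 64 s, if anything falls off the work surface, if the arm or the gripper's body presses on something with over 40 N, if the wrist force passes 120 N, or if a joint passes its speed limit or range.

## Working session

There is one attempt and no reset: what is moved stays moved. The work goes in short steps, Python scripts to look and compute and a shell command to move; the robot and the scene stay as the last step left them, time stands still between calls to the robot, and variables do not carry over. Pictures are saved under pics/ and viewed, at most 10 in all, crops included, and the job is handed in when it is done.

```bash
ls; mkdir -p pics
python3 - <<'E'
from plant import ctrl
import cv2
for n in("scene","top"):
    c=ctrl.read_camera(n);cv2.imwrite(f"pics/{n}0.png",c["pixels"][:,:,::-1]);print(n,c["camera_matrix"],c["xyz"],c["orientation"])
s=ctrl.get_state();print(s)
E
```

```text
inch.py
pics
plant.py
scene [[423.23283016   0.         285.16451647]
 [  0.         423.23283016 212.05196495]
 [  0.           0.           1.        ]] [ 1.15926988 -0.82135176  1.02744407] [ 0.85895612  0.28088083 -0.12461545 -0.40959899]
top [[467.78476184   0.         278.09210261]
 [  0.         467.78476184 207.32473389]
 [  0.           0.           1.        ]] [0.27825832 0.07802324 1.7850536 ] [ 0.71481803 -0.69533129  0.05967195 -0.04459635]
{'time': 0.1, 'qpos': array([-1.43097170e+00,  2.87096253e-01,  1.57801433e+00, -1.12433029e-05,
        1.27860629e+00, -1.49989718e-01]), 'dq': array([-9.62293532e-05, -3.09273175e-03, -3.14400109e-03, -1.16705558e-05,
       -4.40317355e-04,  3.41998349e-04]), 'joint_efforts': array([ 1.16499854e-03, -4.07294834e+01, -2.93700296e+01, -1.62704391e-04,
        3.38876700e-03, -3.77606320e-07]), 'eef_pos': array([ 0.1928387 , -0.64619371,  0.20248158]), 'tcp_rot': array([ 9.89518521e-01,  1.44402104e-01,  1.66258028e-08, -1.06212669e-03]), 'contact_force': array([-0.39133448, -0.67391219, -0.39040332]), 'wrist_torque': array([-0.03293067,  0.01019133, -0.02155214]), 'finger_force': 0.0, 'opening': 0.994990072877116}
```

View pics/top0.png

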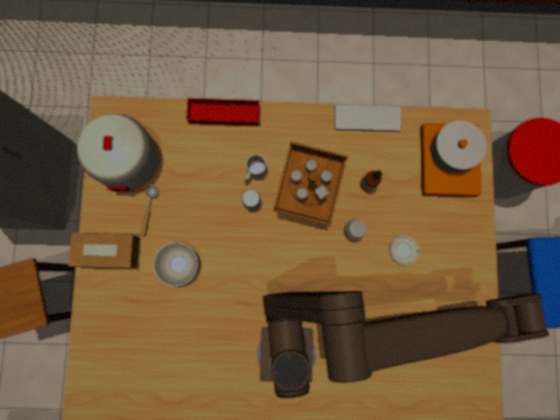

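View pics/scene0.png

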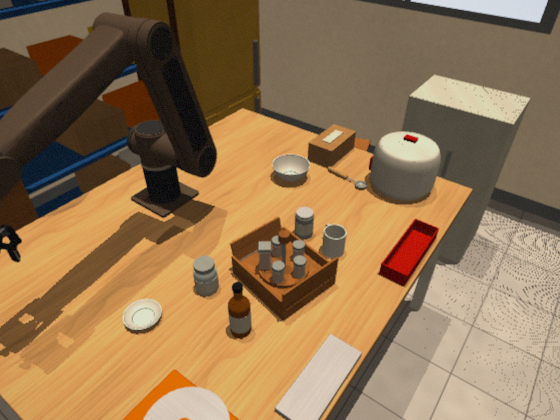

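The top view shows the carousel near (311,187), turned slightly. The square jar looks to be near (321,192), the can is at (251,199), the big jar at (356,230), the mug at (256,166) and the bottle at (373,179). I'll enlarge both views.

Run:
```python
import cv2
a=cv2.imread("pics/top0.png")[130:250,235:395];b=cv2.imread("pics/scene0.png")[200:320,190:350]
cv2.imwrite("pics/c1.png",cv2.resize(a,None,fx=5,fy=5,interpolation=cv2.INTER_CUBIC))
cv2.imwrite("pics/c2.png",cv2.resize(b,None,fx=5,fy=5,interpolation=cv2.INTER_CUBIC))
```

```text
(no output)
```

View pics/c1.png

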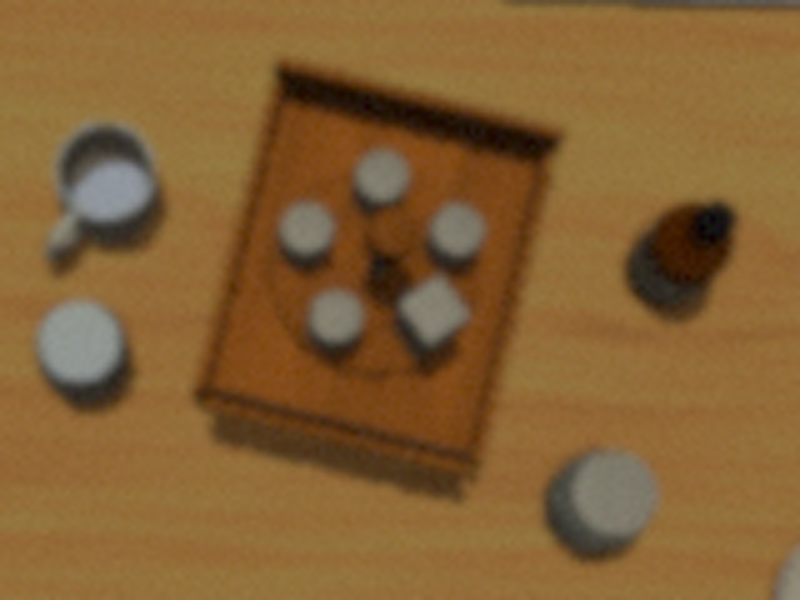

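View pics/c2.png

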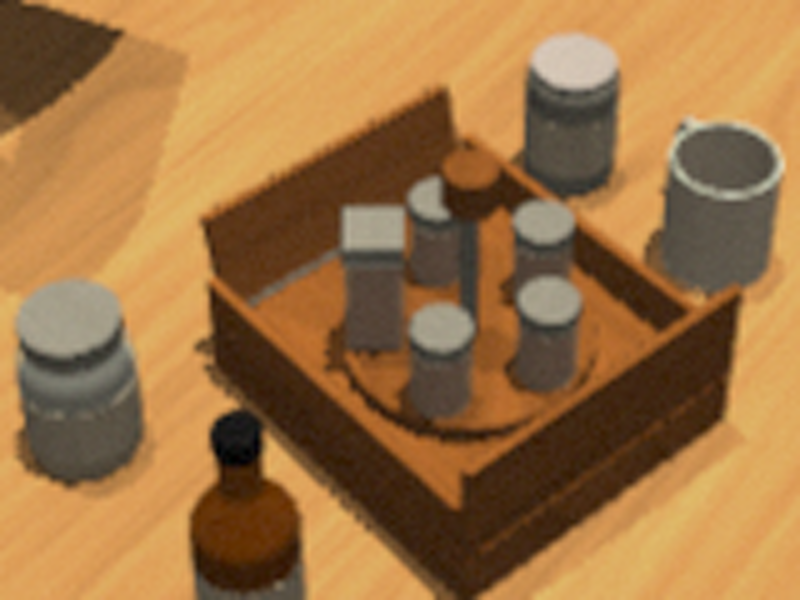

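The crops show the knob top at (392,232) in the top crop, with the square cap at (433,313). The round caps are at (382,177), (306,231), (457,232) and (335,318). The panel's top edge runs from (203,398) to (475,460).

```bash
cat > h.py <<'E'
import numpy as np
from scipy.spatial.transform import Rotation as R
CAM={"top":([467.78476184,278.09210261,207.32473389],[0.27825832,0.07802324,1.7850536],[0.71481803,-0.69533129,0.05967195,-0.04459635]),
"scene":([423.23283016,285.16451647,212.05196495],[1.15926988,-0.82135176,1.02744407],[0.85895612,0.28088083,-0.12461545,-0.40959899])}
def ray(cam,u,v,z):
    (f,cx,cy),o,q=CAM[cam]; d=R.from_quat(q).apply([(u-cx)/f,(v-cy)/f,1]); o=np.array(o)
    return (o+d*(z-o[2])/d[2])[:2]
E
python3 - <<'E'
from h import *
T=lambda u,v,z:ray("top",(u+.5)/5-.5+235,(v+.5)/5-.5+130,z)
S=lambda u,v,z:ray("scene",(u+.5)/5-.5+190,(v+.5)/5-.5+200,z)
np.set_printoptions(precision=4,suppress=True)
k=T(392,232,.197);ks=S(470,168,.197);print("knob",k,ks)
J=[T(*p,.121) for p in[(382,177),(306,231),(457,232),(335,318)]]; q=T(433,313,.149);qs=S(373,230,.149)
c=np.mean(J+[q],0);print("centroid",c,"sq",q,qs)
for p in J+[q]: print(p,np.linalg.norm(p-c),np.degrees(np.arctan2(*(p-c)[::-1])))
JS=[S(*p,.121) for p in[(545,222),(550,300),(442,328)]];print(JS)
print("panel",a:=T(203,396,.12),b:=T(475,460,.12),np.degrees(np.arctan2(*(a-b)[::-1])), (a+b)/2)
print("panelS",a:=S(443,92,.12),b:=S(205,218,.12),np.degrees(np.arctan2(*(a-b)[::-1])))
print("back",a:=T(283,70,.12),b:=T(560,136,.12),np.degrees(np.arctan2(*(a-b)[::-1])))
for n,p,z in[("mug",(105,175),.09),("can",(82,342),.1),("big",(613,495),.11),("bottle",(715,222),.19)]:print(n,T(*p,z))
E
```

```text
knob [ 0.6284 -0.0712] [ 0.6302 -0.0724]
centroid [ 0.6275 -0.0712] sq [ 0.5809 -0.1059] [ 0.5856 -0.1083]
[ 0.6859 -0.0705] 0.0583872295003259 0.7101533800310282
[ 0.6439 -0.0157] 0.05782864581404973 73.5382563827147
[ 0.6466 -0.1258] 0.05785744011550169 -70.76989428211847
[ 0.5803 -0.038 ] 0.057705359620623876 144.9347552252092
[ 0.5809 -0.1059] 0.05809869677952967 -143.32008545882582
[array([ 0.6483, -0.0163]), array([ 0.6886, -0.0699]), array([ 0.6506, -0.1266])]
panel [0.5207 0.0559] [ 0.4799 -0.1407] 78.29857399922327 [ 0.5003 -0.0424]
panelS [0.5226 0.0472] [ 0.4768 -0.1386] 76.13049667294614
back [0.7645 0.0036] [ 0.7211 -0.2009] 78.03817921205888
mug [0.6885 0.1327]
can [0.5608 0.145 ]
big [ 0.4586 -0.2422]
bottle [ 0.6441 -0.2984]
```

```bash
cat >> h.py <<'E'
A=np.array([.6285,-.0715]); W=np.radians(-12); F=-np.array([np.cos(W),np.sin(W)])
def front(c,z): return np.r_[A+F*c,z]
def delta(p,yawdeg=None):
    from plant import ctrl
    s=ctrl.get_state(); r=R.from_quat(s["tcp_rot"]); x=r.as_matrix()[:,0]
    out=r.inv().apply(np.array(p)-s["eef_pos"])
    rz=None
    if yawdeg is not None:
        t=np.radians(yawdeg); Rt=np.array([[np.cos(t),np.sin(t),0],[np.sin(t),-np.cos(t),0],[0,0,-1]])
        rz=(r.inv()*R.from_matrix(Rt)).as_rotvec()
    print(np.round(out,4),None if rz is None else np.round(rz,3))
E
python3 -c "
from h import *
delta(front(97,.25)*0+front(.097,.25),-12)"
```

```text
[ 0.4966 -0.4728 -0.0464] [-0.002  0.     0.499]
```

```bash
echo '[0, 0, -0.046, 0, 0, 0, 0, 0.1, -0.095, -0.046, 0, 0, 0.1, 0, 0.2, -0.19, -0.046, 0, 0, 0.2, 0, 0.3, -0.285, -0.046, 0, 0, 0.3, 0, 0.4, -0.38, -0.046, 0, 0, 0.4, 0, 0.497, -0.473, -0.046, 0, 0, 0.5, 0, 0.497, -0.473, -0.046, 0, 0, 0.5, 0, 0.497, -0.473, -0.046, 0, 0, 0.5, 0, 0.497, -0.473, -0.046, 0, 0, 0.5, 0, 0.497, -0.473, -0.046, 0, 0, 0.5, 0]' | python3 inch.py; python3 -c "
from h import *
delta(front(.097,.25),-12)"
```

```text
time: 1.35
eef_pos: [0.4731, -0.1568, 0.2495]
tcp_rot: [0.994, -0.105, -0.0, -0.0]
contact_force: [1.2, -1.1, -0.1]
opening: 0.003
finger_force: 0.0
[ 0.0372 -0.1157 -0.0005] [-0.     0.    -0.001]
```

```bash
echo '[0.019, -0.058, 0, 0, 0, 0, 0, 0.037, -0.116, 0, 0, 0, 0, 0, 0.037, -0.116, 0, 0, 0, 0, 0, 0.037, -0.116, 0, 0, 0, 0, 0, 0.037, -0.116, 0, 0, 0, 0, 0]' | python3 inch.py
python3 - <<'E'
from h import *
delta(front(.097,.09),-12)
from plant import ctrl
import cv2
for n in("scene","top"): cv2.imwrite(f"pics/{n}1.png",ctrl.read_camera(n)["pixels"][:,:,::-1])
a=cv2.imread("pics/top1.png")[130:250,235:395];b=cv2.imread("pics/scene1.png")[160:320,190:350]
cv2.imwrite("pics/m1.png",cv2.hconcat([cv2.resize(a,(400,300)),cv2.resize(b,(400,400))[:300]]))
E
```

```text
time: 1.98
eef_pos: [0.5325, -0.0542, 0.2495]
tcp_rot: [0.994, -0.106, -0.0, 0.0]
contact_force: [-1.0, 0.2, -0.6]
opening: 0.003
finger_force: 0.0
[ 0.0005 -0.0031  0.1595] [ 0.     0.    -0.003]
```

View pics/m1.png

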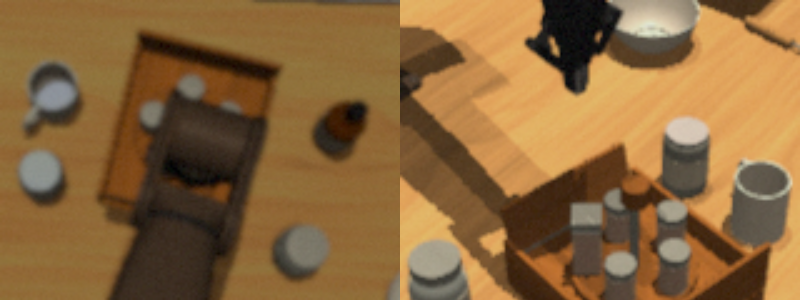

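The composite shows closed fingertips above the gap, near (580,85) in the right half, and nothing has been disturbed. Next I descend.

```bash
echo '[0, -0.003, 0.04, 0, 0, 0, 0, 0, -0.003, 0.08, 0, 0, 0, 0, 0, -0.003, 0.11, 0, 0, 0, 0, 0, -0.003, 0.135, 0, 0, 0, 0, 0, -0.003, 0.16, 0, 0, 0, 0, 0, -0.003, 0.16, 0, 0, 0, 0, 0, -0.003, 0.16, 0, 0, 0, 0]' | python3 inch.py; python3 -c "
from h import *
delta(front(.13,.09),-12)
delta(front(.170,.048),-12)"
```

```text
time: 2.95
eef_pos: [0.5343, -0.0509, 0.0908]
tcp_rot: [0.994, -0.105, 0.001, 0.0]
contact_force: [-0.5, -0.2, 0.4]
opening: -0.003
finger_force: 0.0
[-0.0335  0.0006  0.0008] [ 0.    -0.002 -0.002]
[-0.0736  0.0006  0.0427] [ 0.    -0.002 -0.002]
```

```bash
echo '[-0.015, 0, 0, 0, 0, 0, 0, -0.033, 0, 0, 0, 0, 0, 0, -0.046, 0, 0.002, 0, 0, 0, 0, -0.058, 0, 0.005, 0, 0, 0, 0, -0.068, 0, 0.02, 0, 0, 0, 0, -0.073, 0, 0.032, 0, 0, 0, 0, -0.073, 0, 0.038, 0, 0, 0, 0, -0.073, 0, 0.042, 0, 0, 0, 0, -0.073, 0, 0.042, 0, 0, 0, 0, -0.073, 0, 0.042, 0, 0, 0, 0]' | python3 inch.py; python3 -c "
from h import *
delta(front(.17,.048),-12)"
```

```text
time: 4.2
eef_pos: [0.4617, -0.0348, 0.047]
tcp_rot: [0.994, -0.105, -0.001, -0.0]
contact_force: [-0.7, 0.1, -0.1]
opening: 0.004
finger_force: 0.0
[ 0.0008  0.0012 -0.001 ] [-0.     0.001 -0.001]
```

```bash
echo '[0, 0, -0.05, 0, 0, 0, 0, 0, 0, -0.1, 0, 0, 0, 0, 0, 0, -0.15, 0, 0, 0, 0, 0, 0, -0.2, 0, 0, 0, 0, 0, 0, -0.22, 0, 0, 0, 1, 0, 0, -0.22, 0, 0, 0, 1, 0, 0, -0.22, 0, 0, 0, 1, 0, 0, -0.22, 0, 0, 0, 1, 0, 0, -0.22, 0, 0, 0, 1]' | python3 inch.py
python3 - <<'E'
from h import *
delta(np.r_[A,.26],12)
from plant import ctrl
import cv2
for n in("scene","top"): cv2.imwrite(f"pics/{n}2.png",ctrl.read_camera(n)["pixels"][:,:,::-1])
b=cv2.imread("pics/scene2.png")[190:320,190:350]
cv2.imwrite("pics/m2.png",cv2.resize(b,None,fx=4,fy=4,interpolation=2))
E
```

```text
time: 5.32
eef_pos: [0.4618, -0.0348, 0.2664]
tcp_rot: [0.994, -0.105, -0.001, -0.0]
contact_force: [0.6, -0.6, 0.6]
opening: 1.0
finger_force: 0.0
[0.1707 0.0011 0.006 ] [-0.001  0.002 -0.42 ]
```

View pics/m2.png

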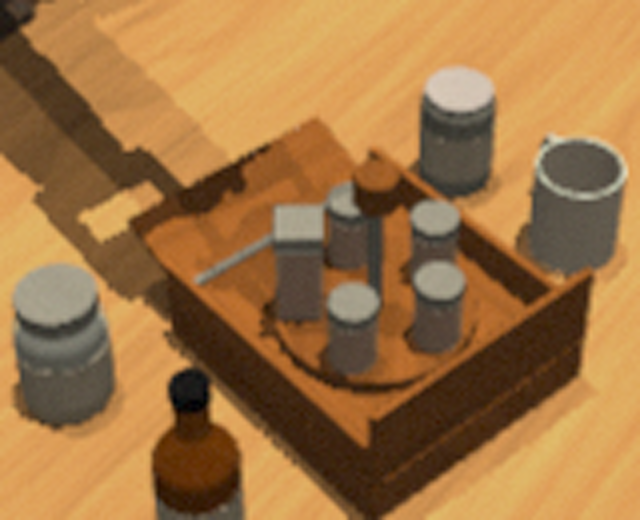

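The panel lies flat, with its free-edge corners at about (315,120) and (132,222). I'll check its angle by numbers while moving over the knob.

```bash
echo '[0.05, 0, 0, 0, 0, -0.1, 1, 0.1, 0, 0, 0, 0, -0.2, 1, 0.15, 0, 0, 0, 0, -0.3, 1, 0.171, 0.001, 0.006, 0, 0, -0.42, 1, 0.171, 0.001, 0.006, 0, 0, -0.42, 1, 0.171, 0.001, 0.006, 0, 0, -0.42, 1, 0.171, 0.001, 0.006, 0, 0, -0.42, 1]' | python3 inch.py
python3 - <<'E'
from h import *
for z in (.029,.039,.049,.059,.069):
    e=[ray("scene",u/4+190-.4,v/4+190-.4,z) for u,v in((315,120),(132,222))]
    print(z,[((p-A)@F).round(4) for p in e])
for d in(1.37,1.47,1.57,1.67,1.77): print(d,"edge c,z",.121+.075*np.sin(d)-.004*np.cos(d),.045+.075*np.cos(d)+.004*np.sin(d))
delta(np.r_[A,.163],12)
E
```

```text
time: 6.3
eef_pos: [0.6287, -0.0713, 0.2624]
tcp_rot: [0.995, 0.104, 0.0, 0.0]
contact_force: [0.3, -1.0, 0.6]
opening: 0.997
finger_force: 0.0
0.029 [np.float64(0.2256), np.float64(0.2259)]
0.039 [np.float64(0.2166), np.float64(0.2169)]
0.049 [np.float64(0.2075), np.float64(0.2079)]
0.059 [np.float64(0.1985), np.float64(0.1989)]
0.069 [np.float64(0.1895), np.float64(0.1899)]
1.37 edge c,z 0.19369530572090576 0.06387836132041241
1.47 edge c,z 0.19521682329977083 0.056526627403130206
1.57 edge c,z 0.19599679091304464 0.049059723235032326
1.67 edge c,z 0.19602741538215843 0.041552255654336116
1.77 edge c,z 0.19530839071753986 0.034079236795469
[-0.0003  0.0001  0.0994] [ 0.    -0.001 -0.   ]
```

Run:
```python
from plant import ctrl
import cv2
for n in("scene","top"): cv2.imwrite(f"pics/{n}3.png",ctrl.read_camera(n)["pixels"][:,:,::-1])
a=cv2.imread("pics/top3.png")[190:250,250:350];b=cv2.imread("pics/scene3.png")[205:265,210:310]
cv2.imwrite("pics/m3.png",cv2.vconcat([cv2.resize(x,(500,300),interpolation=2) for x in(a,b)]))
```

```text
(no output)
```

View pics/m3.png

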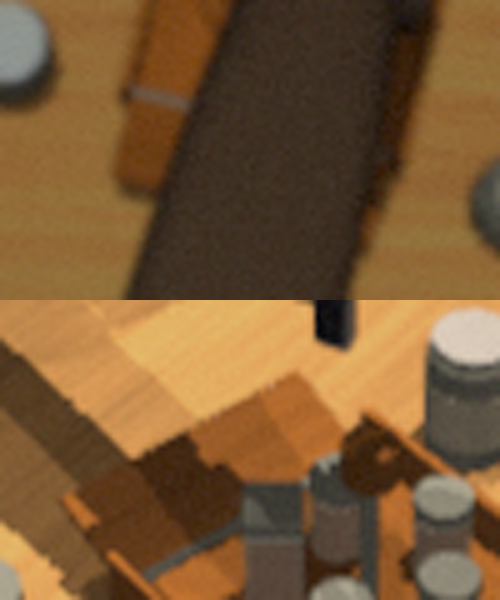

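Both views show the panel open. Its left free corner is at about (116,181) in the upper half (top camera) and (298,372) in the lower half (scene camera), so I'll triangulate it.

Run:
```python
from h import *
y=np.array([-F[1],F[0]])*-1
def rep(l,p): print(l,"c,y",np.round([(p-A)@F,(p-A)@y],4))
f=lambda u:(u+.5)/5-.5
for z in(.039,.049,.059,.069):
    rep(f"top {z}",ray("top",f(116)+250,f(181)+190,z)); rep(f"top2 {z}",ray("top",f(158)+250,f(192)+190,z))
    rep(f"sc {z}",ray("scene",f(298)+210,f(72)+205,z)); rep(f"scR {z}",ray("scene",f(65)+210,f(195)+205,z))
# reference: hinge grey strip, z about .045-.049
rep("strip top",ray("top",f(160)+250,f(99)+190,.047)); rep("strip sc",ray("scene",f(195)+210,f(252)+205,.047))
```

```text
top 0.039 c,y [0.185  0.0973]
top2 0.039 c,y [0.1856 0.0647]
sc 0.039 c,y [0.2171 0.1299]
scR 0.039 c,y [ 0.2229 -0.0715]
top 0.049 c,y [0.1861 0.0971]
top2 0.049 c,y [0.1867 0.0648]
sc 0.049 c,y [0.2081 0.1223]
scR 0.049 c,y [ 0.2138 -0.0771]
top 0.059 c,y [0.1872 0.097 ]
top2 0.059 c,y [0.1878 0.0648]
sc 0.059 c,y [0.199  0.1147]
scR 0.059 c,y [ 0.2047 -0.0827]
top 0.069 c,y [0.1882 0.0969]
top2 0.069 c,y [0.1889 0.0649]
sc 0.069 c,y [0.19   0.1071]
scR 0.069 c,y [ 0.1956 -0.0883]
strip top c,y [0.1179 0.0796]
strip sc c,y [ 0.1164 -0.0441]
```

The free edge is at z≈0.07, so the panel is near 1.3 rad. It needs another push, and this time I'll feel for contact.

```bash
python3 -c "
from h import *
delta(front(.178,.26),-12)"; echo '[-0.05, 0, 0, 0, 0, 0.1, 0, -0.08, 0.04, 0, 0, 0, 0.2, 0, -0.12, 0.05, 0, 0, 0, 0.3, 0, -0.163, 0.0725, 0, 0, 0, 0.42, 0, -0.163, 0.0725, 0, 0, 0, 0.42, 0, -0.163, 0.0725, 0, 0, 0, 0.42, 0, -0.163, 0.0725, 0, 0, 0, 0.42, 0, -0.163, 0.0725, 0, 0, 0, 0.42, 0]' | python3 inch.py;python3 -c "
from h import *
delta(front(.178,.08),-12)"
```

```text
[-0.163  -0.0723  0.0023] [ 0.    -0.001  0.419]
time: 7.4
eef_pos: [0.4855, -0.1758, 0.2616]
tcp_rot: [0.995, -0.104, -0.0, -0.0]
contact_force: [0.3, -0.0, -0.2]
opening: -0.001
finger_force: 0.0
[-0.0597 -0.1318  0.1817] [-0.     0.     0.001]
```

I typed the y sign wrong. It did no harm at this height, and I'll correct it now.

```bash
echo '[-0.02, -0.045, 0, 0, 0, 0, 0, -0.04, -0.09, 0, 0, 0, 0, 0, -0.06, -0.132, 0, 0, 0, 0, 0, -0.06, -0.132, 0, 0, 0, 0, 0, -0.06, -0.132, 0.05, 0, 0, 0, 0, -0.06, -0.132, 0.1, 0, 0, 0, 0, -0.06, -0.132, 0.14, 0, 0, 0, 0, -0.06, -0.132, 0.18, 0, 0, 0, 0, -0.06, -0.132, 0.18, 0, 0, 0, 0, -0.06, -0.132, 0.18, 0, 0, 0, 0]' | python3 inch.py
for i in 1 2; do :; done
echo '[0, 0, 0.01, 0, 0, 0, 0, 0, 0, 0.014, 0, 0, 0, 0, 0, 0, 0.018, 0, 0, 0, 0]' | python3 inch.py
```

```text
time: 8.65
eef_pos: [0.4552, -0.0355, 0.0831]
tcp_rot: [0.994, -0.105, 0.001, 0.0]
contact_force: [0.4, -0.5, 0.6]
opening: -0.002
finger_force: 0.0
time: 9.02
eef_pos: [0.4541, -0.0349, 0.0639]
tcp_rot: [0.994, -0.105, 0.0, 0.0]
contact_force: [0.7, -0.4, 0.6]
opening: -0.003
finger_force: 0.0
```

```bash
echo '[0, 0, 0.004, 0, 0, 0, 0, 0, 0, 0.006, 0, 0, 0, 0]' | python3 inch.py; echo '[0, 0, 0.004, 0, 0, 0, 0, 0, 0, 0.006, 0, 0, 0, 0, 0, 0, 0.006, 0, 0, 0, 0]' | python3 inch.py; python3 -c "
from h import *
delta(front(.178,.046),-12)"
```

```text
time: 9.28
eef_pos: [0.4537, -0.0348, 0.0575]
tcp_rot: [0.994, -0.105, -0.0, -0.0]
contact_force: [0.5, 0.0, 1.2]
opening: 0.002
finger_force: 0.0
time: 9.65
eef_pos: [0.4537, -0.0348, 0.0515]
tcp_rot: [0.994, -0.105, -0.0, -0.0]
contact_force: [0.4, -0.4, 0.5]
opening: 0.005
finger_force: 0.0
[ 0.0006 -0.0004  0.0055] [-0.     0.    -0.001]
```

```bash
echo '[0, 0, 0.002, 0, 0, 0, 0, 0, 0, 0.003, 0, 0, 0, 0]' | python3 inch.py; echo '[0, 0, 0.002, 0, 0, 0, 0, 0, 0, 0.003, 0, 0, 0, 0, 0, 0, 0.003, 0, 0, 0, 0]' | python3 inch.py
python3 - <<'E'
from plant import ctrl
import cv2
for n in("scene","wrist"): cv2.imwrite(f"pics/{n}4.png",ctrl.read_camera(n)["pixels"][:,:,::-1])
b=cv2.imread("pics/scene4.png")[180:280,190:310]
cv2.imwrite("pics/m4.png",cv2.vconcat([cv2.resize(b,(480,400),interpolation=2)]))
E
```

```text
time: 9.9
eef_pos: [0.4541, -0.0349, 0.0492]
tcp_rot: [0.994, -0.105, 0.0, 0.0]
contact_force: [-2.3, 0.5, 4.7]
opening: -0.001
finger_force: 2.2
time: 10.28
eef_pos: [0.4529, -0.0346, 0.0457]
tcp_rot: [0.994, -0.105, -0.001, -0.0]
contact_force: [-3.0, 0.6, 4.2]
opening: 0.002
finger_force: 1.9
```

View pics/m4.png

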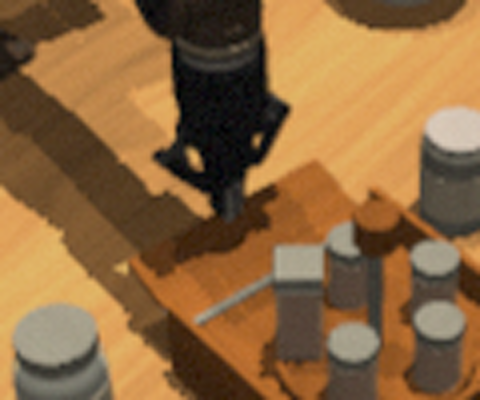

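Run:
```python
from h import *
def proj(cam,p):
    (f,cx,cy),o,q=CAM[cam]; d=R.from_quat(q).inv().apply(np.array(p)-o); return np.round([cx+f*d[0]/d[2],cy+f*d[1]/d[2]],1)
y=np.array([.208,.978])
print("tip",proj("scene",[.4529,-.0346,.0457]))
for th in(0,1.2,1.3,1.4,1.5,1.57,1.65):
    for s in(-.004,.004):
        c=.121+.075*np.sin(th)+s*np.cos(th); z=.045+.075*np.cos(th)-s*np.sin(th)
        print(th,s,[proj(k,np.r_[A+F*c+y*w,z]) for k in("scene","top") for w in(.1,-.1)])
```

```text
tip [247.2 239.3]
0 -0.004 [array([281.8, 218.9]), array([233.3, 246.6]), array([276.8, 204.9]), array([330.8, 218. ])]
0 0.004 [array([280.2, 217.7]), array([231.7, 245.2]), array([276.3, 207.1]), array([330.3, 220.1])]
1.2 -0.004 [array([267.7, 218.4]), array([220.6, 244.7]), array([271.9, 225.7]), array([324.9, 238.5])]
1.2 0.004 [array([267.2, 219.7]), array([220.3, 245.9]), array([271.7, 226.7]), array([324.5, 239.4])]
1.3 -0.004 [array([267.3, 219.6]), array([220.3, 245.8]), array([271.7, 226.6]), array([324.5, 239.4])]
1.3 0.004 [array([266.9, 221. ]), array([220.1, 247.2]), array([271.6, 227.4]), array([324.1, 240.1])]
1.4 -0.004 [array([266.9, 220.9]), array([220.1, 247.1]), array([271.6, 227.4]), array([324.2, 240.1])]
1.4 0.004 [array([266.7, 222.4]), array([220. , 248.6]), array([271.5, 227.9]), array([323.8, 240.6])]
1.5 -0.004 [array([266.7, 222.3]), array([220. , 248.5]), array([271.5, 227.9]), array([323.9, 240.6])]
1.5 0.004 [array([266.6, 223.9]), array([220.1, 250.2]), array([271.4, 228.3]), array([323.6, 240.9])]
1.57 -0.004 [array([266.6, 223.3]), array([220.1, 249.6]), array([271.4, 228.2]), array([323.7, 240.8])]
1.57 0.004 [array([266.6, 225. ]), array([220.3, 251.3]), array([271.4, 228.4]), array([323.4, 241. ])]
1.65 -0.004 [array([266.6, 224.6]), array([220.2, 250.9]), array([271.4, 228.4]), array([323.5, 240.9])]
1.65 0.004 [array([266.8, 226.4]), array([220.5, 252.7]), array([271.4, 228.4]), array([323.2, 240.9])]
```

Run:
```python
import cv2
s=cv2.imread("pics/scene4.png")
for v in range(226,246): print(v,[tuple(map(int,s[v,u][::-1])) for u in(245,247,249)])
print("edge cols 260,265 / 226,232")
s=cv2.imread("pics/scene3.png")
for v in range(212,258): print(v,[tuple(map(int,s[v,u][::-1])) for u in(258,264,268,226,232)])
```

```text
226 [(16, 11, 10), (27, 22, 22), (60, 55, 53)]
227 [(14, 14, 17), (47, 43, 39), (47, 42, 43)]
228 [(16, 18, 17), (55, 50, 47), (44, 38, 39)]
229 [(21, 19, 21), (60, 58, 53), (42, 41, 38)]
230 [(21, 17, 20), (60, 58, 51), (46, 44, 41)]
231 [(22, 23, 28), (62, 61, 53), (46, 42, 37)]
232 [(17, 14, 14), (59, 55, 48), (46, 42, 39)]
233 [(29, 29, 24), (63, 61, 55), (46, 36, 27)]
234 [(52, 35, 28), (64, 60, 53), (57, 33, 17)]
235 [(62, 34, 13), (65, 50, 41), (64, 39, 14)]
236 [(66, 40, 19), (64, 37, 15), (64, 36, 18)]
237 [(62, 38, 13), (63, 36, 13), (69, 43, 21)]
238 [(65, 35, 12), (64, 36, 17), (65, 39, 23)]
239 [(60, 35, 7), (62, 35, 15), (64, 40, 23)]
240 [(63, 36, 17), (64, 39, 21), (56, 29, 3)]
241 [(60, 35, 17), (61, 35, 15), (83, 51, 20)]
242 [(62, 38, 17), (83, 51, 20), (131, 78, 32)]
243 [(111, 64, 25), (132, 79, 36), (153, 92, 39)]
244 [(152, 93, 41), (156, 91, 38), (156, 93, 39)]
245 [(158, 95, 41), (153, 90, 37), (158, 91, 39)]
edge cols 260,265 / 226,232
212 [(229, 171, 99), (226, 173, 95), (227, 163, 93), (197, 139, 76), (219, 156, 85)]
213 [(227, 166, 94), (229, 174, 100), (
[... 2869 characters left out ...]
, 24)]
249 [(71, 68, 61), (68, 66, 56), (66, 65, 58), (170, 103, 44), (86, 49, 20)]
250 [(66, 61, 55), (76, 72, 66), (71, 69, 62), (128, 79, 37), (91, 56, 26)]
251 [(72, 56, 42), (65, 63, 55), (66, 66, 57), (101, 67, 35), (95, 58, 26)]
252 [(94, 74, 53), (78, 74, 65), (78, 76, 67), (112, 77, 42), (94, 56, 25)]
253 [(118, 81, 52), (90, 83, 73), (90, 82, 70), (119, 82, 47), (95, 57, 24)]
254 [(136, 88, 49), (87, 71, 54), (85, 70, 58), (120, 82, 46), (97, 57, 30)]
255 [(133, 85, 49), (88, 73, 61), (86, 69, 58), (118, 83, 48), (161, 95, 41)]
256 [(137, 87, 48), (89, 72, 59), (88, 71, 60), (121, 86, 51), (186, 109, 45)]
257 [(141, 92, 49), (84, 65, 57), (84, 67, 58), (120, 82, 48), (128, 75, 33)]
```

Run:
```python
from h import *
import cv2
def proj(cam,p):
    (f,cx,cy),o,q=CAM[cam]; d=R.from_quat(q).inv().apply(np.array(p)-o); return np.round([cx+f*d[0]/d[2],cy+f*d[1]/d[2]],1)
print(proj("scene",[.5325,-.0542,.2495]),proj("scene",[.5325,-.0542,.2395]))
s=cv2.imread("pics/scene1.png")
for v in range(186,206): print(v,[int(s[v,u].max()) for u in range(252,272)])
```

```text
[260.8 203.5] [260.9 206.2]
186 [39, 22, 22, 27, 12, 23, 14, 15, 18, 21, 26, 44, 39, 140, 226, 226, 227, 228, 227, 226]
187 [145, 67, 18, 4, 14, 14, 15, 19, 27, 28, 37, 54, 51, 140, 226, 226, 225, 226, 226, 226]
188 [216, 156, 72, 40, 19, 9, 16, 19, 38, 52, 43, 50, 52, 141, 226, 225, 225, 227, 227, 226]
189 [227, 215, 156, 78, 19, 19, 14, 29, 50, 60, 52, 56, 56, 143, 226, 225, 225, 226, 227, 225]
190 [225, 224, 198, 99, 21, 15, 15, 29, 49, 60, 51, 49, 48, 145, 227, 226, 227, 227, 226, 226]
191 [224, 223, 202, 123, 21, 17, 25, 32, 49, 62, 50, 42, 53, 143, 227, 226, 226, 227, 226, 227]
192 [224, 225, 212, 148, 18, 21, 19, 22, 51, 59, 43, 46, 61, 143, 228, 227, 227, 226, 228, 226]
193 [224, 225, 220, 173, 16, 17, 13, 24, 53, 64, 46, 40, 95, 173, 226, 227, 227, 226, 227, 226]
194 [224, 227, 226, 200, 70, 13, 20, 21, 46, 62, 47, 41, 133, 213, 227, 224, 228, 227, 227, 226]
195 [227, 228, 228, 218, 159, 77, 22, 21, 42, 63, 50, 42, 148, 226, 226, 225, 225, 225, 226, 226]
196 [226, 227, 225, 227, 219, 170, 113, 54, 55, 65, 68, 121, 191, 226, 226, 225, 229, 226, 225, 225]
197 [226, 228, 226, 2
[... 223 characters left out ...]
 226, 228, 227, 227, 225, 226, 227, 227, 224, 227, 226, 226, 225, 226]
200 [228, 226, 226, 226, 225, 225, 226, 226, 227, 227, 227, 227, 225, 226, 226, 227, 228, 226, 227, 228]
201 [226, 225, 226, 226, 226, 226, 226, 226, 226, 225, 226, 226, 225, 227, 227, 224, 227, 226, 226, 225]
202 [225, 225, 225, 227, 226, 225, 227, 226, 226, 226, 227, 226, 227, 226, 226, 225, 225, 227, 226, 226]
203 [226, 226, 226, 226, 225, 227, 226, 227, 227, 226, 227, 225, 225, 226, 227, 225, 227, 225, 225, 226]
204 [226, 226, 227, 227, 227, 227, 227, 226, 226, 225, 227, 226, 227, 226, 226, 228, 228, 227, 227, 226]
205 [227, 225, 225, 228, 227, 226, 225, 226, 226, 225, 226, 225, 225, 226, 225, 226, 226, 225, 227, 227]
```

The camera puts the fingertip about 10–20 mm higher than the robot's reading says. That decides the panel angle, so I'll settle it by touching the bare table with the fingertips.

```bash
echo '[0, 0, -0.05, 0, 0, 0, 0, 0, 0, -0.1, 0, 0, 0, 0, 0, 0, -0.11, 0, 0, 0, 0, 0, 0, -0.11, 0, 0, 0, 0]' | python3 inch.py; python3 -c "
from h import *
delta([.45,.16,.15])
delta([.45,.16,.02])"
```

```text
time: 10.88
eef_pos: [0.4543, -0.0349, 0.1559]
tcp_rot: [0.994, -0.105, 0.001, 0.0]
contact_force: [-0.2, 0.0, -1.1]
opening: 0.003
finger_force: 0.0
[-0.0449 -0.1898  0.0058] None
[-0.0451 -0.1898  0.1358] None
```

```bash
echo '[-0.011, -0.047, 0, 0, 0, 0, 0, -0.022, -0.095, 0, 0, 0, 0, 0, -0.033, -0.142, 0, 0, 0, 0, 0, -0.045, -0.19, 0, 0, 0, 0, 0, -0.045, -0.19, 0, 0, 0, 0, 0, -0.045, -0.19, 0.05, 0, 0, 0, 0, -0.045, -0.19, 0.1, 0, 0, 0, 0, -0.045, -0.19, 0.135, 0, 0, 0, 0, -0.045, -0.19, 0.14, 0, 0, 0, 0, -0.045, -0.19, 0.14, 0, 0, 0, 0]' | python3 inch.py
for s in a; do :; done
echo '[0, 0, 0.004, 0, 0, 0, 0, 0, 0, 0.006, 0, 0, 0, 0, 0, 0, 0.006, 0, 0, 0, 0]' | python3 inch.py
python3 - <<'E'
from h import *
from plant import ctrl
import cv2
cv2.imwrite("pics/scene5.png",ctrl.read_camera("scene")["pixels"][:,:,::-1])
E
```

```text
time: 12.12
eef_pos: [0.4494, 0.1599, 0.0156]
tcp_rot: [0.994, -0.105, -0.0, 0.0]
contact_force: [0.4, -0.2, 0.1]
opening: -0.001
finger_force: 0.0
time: 12.5
eef_pos: [0.4498, 0.1605, 0.0103]
tcp_rot: [0.994, -0.105, 0.001, -0.0]
contact_force: [-0.4, -0.1, -0.1]
opening: -0.001
finger_force: 0.0
```

```bash
echo '[0, 0, 0.003, 0, 0, 0, 0, 0, 0, 0.005, 0, 0, 0, 0, 0, 0, 0.006, 0, 0, 0, 0, 0, 0, 0.006, 0, 0, 0, 0]' | python3 inch.py; echo '[0, 0, 0.001, 0, 0, 0, 0, 0, 0, 0.002, 0, 0, 0, 0, 0, 0, 0.003, 0, 0, 0, 0, 0, 0, 0.003, 0, 0, 0, 0]' | python3 inch.py
```

```text
time: 13.05
eef_pos: [0.4493, 0.1604, 0.0036]
tcp_rot: [0.994, -0.105, -0.0, 0.0]
contact_force: [0.0, 0.2, -0.8]
opening: -0.003
finger_force: 0.0
time: 13.55
eef_pos: [0.4494, 0.1604, 0.0006]
tcp_rot: [0.994, -0.105, -0.0, 0.0]
contact_force: [-0.4, -0.2, -0.5]
opening: 0.0
finger_force: 0.0
```

```bash
echo '[0, 0, 0.001, 0, 0, 0, 0, 0, 0, 0.002, 0, 0, 0, 0, 0, 0, 0.002, 0, 0, 0, 0]' | python3 inch.py; echo '[0, 0, 0.001, 0, 0, 0, 0, 0, 0, 0.002, 0, 0, 0, 0, 0, 0, 0.002, 0, 0, 0, 0]' | python3 inch.py;  python3 - <<'E'
from h import *
import cv2
def proj(cam,p):
    (f,cx,cy),o,q=CAM[cam]; d=R.from_quat(q).inv().apply(np.array(p)-o); return np.round([cx+f*d[0]/d[2],cy+f*d[1]/d[2]],1)
print(proj("scene",[.4498,.1605,.0103]))
u,v=map(int,proj("scene",[.4498,.1605,.0103]))
s=cv2.imread("pics/scene5.png")
for r in range(v-14,v+6): print(r,[int(s[r,c].max()) for c in range(u-9,u+9)])
E
```

```text
time: 13.92
eef_pos: [0.4493, 0.1604, -0.0014]
tcp_rot: [0.994, -0.105, -0.0, 0.0]
contact_force: [0.4, -0.4, -0.3]
opening: -0.001
finger_force: 0.0
time: 14.3
eef_pos: [0.4494, 0.1604, -0.0034]
tcp_rot: [0.994, -0.105, -0.0, 0.0]
contact_force: [-0.8, -0.5, -0.4]
opening: 0.001
finger_force: 0.0
[280.4 217.3]
203 [164, 103, 39, 14, 17, 12, 25, 18, 17, 13, 21, 21, 23, 97, 190, 224, 224, 224]
204 [220, 190, 145, 67, 18, 17, 20, 13, 16, 15, 19, 26, 34, 141, 224, 223, 223, 224]
205 [224, 224, 214, 162, 101, 16, 11, 9, 24, 18, 27, 39, 45, 142, 224, 222, 223, 222]
206 [225, 224, 225, 218, 181, 102, 5, 22, 17, 37, 48, 47, 47, 139, 221, 221, 222, 225]
207 [224, 225, 224, 223, 214, 148, 23, 18, 26, 43, 56, 43, 44, 136, 221, 219, 225, 225]
208 [223, 223, 224, 224, 213, 146, 16, 20, 23, 44, 59, 47, 55, 145, 222, 224, 226, 223]
209 [187, 186, 187, 204, 217, 170, 11, 13, 21, 44, 58, 41, 93, 178, 224, 223, 223, 223]
210 [115, 111, 104, 143, 190, 160, 33, 17, 9, 41, 59, 41, 121, 202, 225, 224, 224, 223]
211 [114, 97, 82, 87, 101, 90, 69, 51, 27, 49, 57, 66, 144, 201, 191, 203, 225, 223]
212 [101,
[... 189 characters left out ...]
, 75, 81, 84, 85, 84, 85, 91, 108, 105, 107, 116]
215 [79, 80, 79, 81, 79, 79, 75, 79, 82, 85, 84, 87, 83, 82, 78, 79, 90, 125]
216 [80, 81, 83, 79, 80, 78, 80, 81, 85, 84, 88, 79, 82, 81, 83, 111, 151, 162]
217 [79, 78, 78, 75, 77, 81, 82, 84, 83, 89, 82, 83, 78, 83, 112, 169, 195, 188]
218 [80, 85, 76, 80, 81, 83, 82, 89, 85, 82, 81, 77, 79, 113, 166, 194, 188, 181]
219 [77, 76, 77, 80, 80, 84, 86, 84, 80, 81, 82, 78, 81, 135, 190, 188, 182, 180]
220 [80, 77, 81, 84, 82, 83, 81, 78, 82, 82, 79, 80, 81, 131, 186, 182, 182, 183]
221 [94, 79, 83, 87, 83, 82, 79, 79, 79, 83, 81, 84, 79, 127, 183, 189, 184, 181]
222 [138, 98, 85, 82, 79, 81, 81, 81, 83, 84, 81, 80, 102, 159, 186, 184, 184, 184]
```

The reading has reached z = −0.003 with no contact, so the reading is biased and the camera was right. I'll keep going to find the offset.

```bash
echo '[0, 0, 0.002, 0, 0, 0, 0, 0, 0, 0.004, 0, 0, 0, 0, 0, 0, 0.004, 0, 0, 0, 0]' | python3 inch.py | sed -n '2p;4p'; echo '[0, 0, 0.001, 0, 0, 0, 0, 0, 0, 0.003, 0, 0, 0, 0, 0, 0, 0.003, 0, 0, 0, 0]' | python3 inch.py| sed -n '2p;4p'
```

```text
eef_pos: [0.4492, 0.1604, -0.0075]
contact_force: [-0.4, 0.6, 0.2]
eef_pos: [0.4493, 0.1604, -0.0105]
contact_force: [0.6, -0.4, -0.3]
```

```bash
echo '[0, 0, 0.001, 0, 0, 0, 0, 0, 0, 0.003, 0, 0, 0, 0, 0, 0, 0.003, 0, 0, 0, 0]' | python3 inch.py| sed -n '2p;4p'
```

```text
eef_pos: [0.4492, 0.1604, -0.0135]
contact_force: [-0.3, -1.5, -0.6]
```

```bash
echo '[0, 0, 0.001, 0, 0, 0, 0, 0, 0, 0.002, 0, 0, 0, 0, 0, 0, 0.002, 0, 0, 0, 0]' | python3 inch.py| sed -n '2p;4p'; echo '[0, 0, 0.001, 0, 0, 0, 0, 0, 0, 0.002, 0, 0, 0, 0, 0, 0, 0.002, 0, 0, 0, 0]' | python3 inch.py| sed -n '2p;4p'
```

```text
eef_pos: [0.4494, 0.1604, -0.0153]
contact_force: [0.1, -0.6, 0.6]
eef_pos: [0.4493, 0.1604, -0.0174]
contact_force: [-0.3, -0.1, -0.5]
```

```bash
echo '[0, 0, 0.001, 0, 0, 0, 0, 0, 0, 0.002, 0, 0, 0, 0, 0, 0, 0.002, 0, 0, 0, 0]' | python3 inch.py| sed -n '2p;4p'; echo '[0, 0, 0.001, 0, 0, 0, 0, 0, 0, 0.002, 0, 0, 0, 0, 0, 0, 0.002, 0, 0, 0, 0]' | python3 inch.py| sed -n '2p;4p'
```

```text
eef_pos: [0.4494, 0.1604, -0.0194]
contact_force: [0.0, 1.0, 0.3]
eef_pos: [0.4494, 0.1604, -0.0214]
contact_force: [-0.3, -0.1, 0.2]
```

Run:
```python
from plant import ctrl
import cv2
cv2.imwrite("pics/scene6.png",ctrl.read_camera("scene")["pixels"][:,:,::-1])
s=cv2.imread("pics/scene6.png")
cv2.imwrite("pics/m6.png",cv2.resize(s[150:270,200:360],(800,600),interpolation=2))
```

```text
(no output)
```

View pics/m6.png

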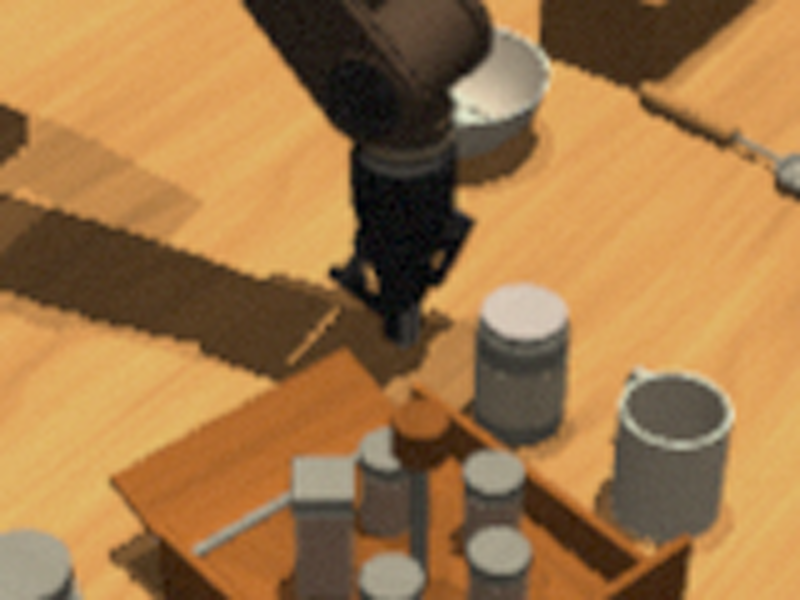

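The picture shows the fingertip at (403,345), almost on the table. The panel, with corners at (345,350) and (113,480), still tilts up slightly. Two more small steps.

```bash
echo '[0, 0, 0.001, 0, 0, 0, 0, 0, 0, 0.002, 0, 0, 0, 0, 0, 0, 0.002, 0, 0, 0, 0]' | python3 inch.py| sed -n '2p;4p'; echo '[0, 0, 0.001, 0, 0, 0, 0, 0, 0, 0.002, 0, 0, 0, 0, 0, 0, 0.002, 0, 0, 0, 0]' | python3 inch.py| sed -n '2p;4p'
```

```text
eef_pos: [0.4494, 0.1604, -0.0234]
contact_force: [0.7, 0.4, 0.7]
eef_pos: [0.4493, 0.1604, -0.0254]
contact_force: [-0.3, -0.1, -0.4]
```

```bash
echo '[0, 0, 0.001, 0, 0, 0, 0, 0, 0, 0.002, 0, 0, 0, 0, 0, 0, 0.002, 0, 0, 0, 0]' | python3 inch.py| sed -n '2p;4p'
```

```text
eef_pos: [0.4493, 0.1604, -0.0274]
contact_force: [-0.1, 0.2, 0.2]
```

```bash
echo '[0, 0, 0.001, 0, 0, 0, 0, 0, 0, 0.002, 0, 0, 0, 0, 0, 0, 0.002, 0, 0, 0, 0]' | python3 inch.py| sed -n '2p;4p'
```

```text
eef_pos: [0.4495, 0.1604, -0.0276]
contact_force: [-6.4, -1.7, 14.5]
```

The table touch is at a reading of −0.0275, so the true tip height is the reading + 0.027. The panel therefore needs the tip at a reading of about 0.022.

```bash
python3 -c "
from h import *
delta(front(.175,.10),-12)"; echo '[0, 0, -0.06, 0, 0, 0, 0, 0, 0, -0.12, 0, 0, 0, 0, 0, 0, -0.128, 0, 0, 0, 0, 0, 0, -0.128, 0, 0, 0, 0]' | python3 inch.py
```

```text
[ 0.0482  0.1897 -0.1275] [ 0.001  0.002 -0.   ]
time: 18.98
eef_pos: [0.4496, 0.1604, 0.099]
tcp_rot: [0.994, -0.105, 0.001, -0.0]
contact_force: [-0.5, 0.2, -1.1]
opening: -0.001
finger_force: 0.0
```

```bash
echo '[0.012, 0.047, 0, 0, 0, 0, 0, 0.024, 0.095, 0, 0, 0, 0, 0, 0.036, 0.142, 0, 0, 0, 0, 0, 0.048, 0.19, 0, 0, 0, 0, 0, 0.048, 0.19, 0, 0, 0, 0, 0, 0.048, 0.19, 0, 0, 0, 0, 0, 0.048, 0.19, 0.03, 0, 0, 0, 0, 0.048, 0.19, 0.05, 0, 0, 0, 0, 0.048, 0.19, 0.055, 0, 0, 0, 0, 0.048, 0.19, 0.06, 0, 0, 0, 0]' | python3 inch.py; echo '[0, 0, 0.005, 0, 0, 0, 0, 0, 0, 0.01, 0, 0, 0, 0, 0, 0, 0.014, 0, 0, 0, 0, 0, 0, 0.017, 0, 0, 0, 0, 0, 0, 0.017, 0, 0, 0, 0, 0, 0, 0.017, 0, 0, 0, 0]' | python3 inch.py
```

```text
time: 20.23
eef_pos: [0.4569, -0.0345, 0.0391]
tcp_rot: [0.995, -0.104, -0.0, -0.0]
contact_force: [-1.0, 0.3, 4.2]
opening: 0.001
finger_force: 1.9
time: 20.98
eef_pos: [0.4571, -0.0358, 0.0216]
tcp_rot: [0.994, -0.105, 0.001, 0.0]
contact_force: [0.2, 0.4, -0.7]
opening: -0.0
finger_force: 0.0
```

```bash
echo '[0, 0, -0.05, 0, 0, 0, 0, 0, 0, -0.1, 0, 0, 0, 0, 0, 0, -0.15, 0, 0, 0, 0, 0, 0, -0.2, 0, 0, 0, 0, 0, 0, -0.22, 0, 0, 0, 1, 0, 0, -0.22, 0, 0, 0, 1, 0, 0, -0.22, 0, 0, 0, 1, 0, 0, -0.22, 0, 0, 0, 1, 0, 0, -0.22, 0, 0, 0, 1]' | python3 inch.py
python3 - <<'E'
from h import *
delta(np.r_[A,.235],12)
from plant import ctrl
import cv2
for n in("scene","top"): cv2.imwrite(f"pics/{n}7.png",ctrl.read_camera(n)["pixels"][:,:,::-1])
s=cv2.imread("pics/scene7.png")
for v in range(214,256): print(v,[tuple(map(int,s[v,u][::-1])) for u in(226,248,258,264)])
E
```

```text
time: 22.1
eef_pos: [0.4562, -0.0353, 0.2404]
tcp_rot: [0.994, -0.105, -0.001, -0.0]
contact_force: [-0.5, -0.6, 0.4]
opening: 0.999
finger_force: 0.0
[ 0.176  -0.0006  0.005 ] [-0.001  0.002 -0.42 ]
214 [(191, 135, 76), (224, 168, 92), (224, 162, 93), (226, 167, 97)]
215 [(190, 134, 75), (223, 169, 93), (226, 166, 95), (223, 162, 90)]
216 [(199, 141, 81), (224, 174, 96), (223, 167, 92), (226, 168, 93)]
217 [(204, 144, 85), (225, 171, 95), (225, 169, 94), (224, 168, 94)]
218 [(207, 146, 84), (224, 166, 92), (223, 165, 91), (223, 168, 94)]
219 [(205, 146, 83), (225, 170, 97), (224, 164, 92), (227, 170, 98)]
220 [(204, 145, 82), (224, 171, 96), (225, 165, 94), (225, 166, 94)]
221 [(206, 146, 82), (224, 170, 96), (224, 168, 92), (225, 164, 93)]
222 [(212, 149, 84), (225, 169, 92), (223, 168, 95), (223, 160, 90)]
223 [(214, 151, 86), (223, 167, 92), (224, 167, 96), (224, 161, 89)]
224 [(210, 149, 83), (225, 170, 97), (225, 170, 95), (225, 163, 94)]
225 [(208, 147, 83), (225, 173, 98), (224, 166, 92), (212, 148, 85)]
226 [(184, 131, 73), (223, 168, 95), (223, 164, 91), (179, 118, 59)]
227
[... 1220 characters left out ...]
, 95, 43), (149, 124, 98), (170, 164, 143)]
246 [(110, 77, 43), (151, 90, 42), (142, 122, 100), (169, 163, 141)]
247 [(90, 60, 26), (152, 90, 39), (140, 123, 100), (170, 161, 141)]
248 [(88, 51, 16), (152, 90, 38), (141, 132, 112), (171, 166, 143)]
249 [(89, 52, 20), (157, 94, 41), (125, 119, 105), (147, 144, 124)]
250 [(88, 54, 18), (158, 95, 40), (88, 82, 69), (89, 85, 74)]
251 [(109, 65, 29), (160, 95, 40), (80, 64, 46), (67, 65, 57)]
252 [(155, 92, 44), (159, 97, 44), (90, 67, 47), (76, 72, 67)]
253 [(162, 97, 41), (153, 121, 93), (114, 80, 52), (93, 84, 75)]
254 [(119, 74, 36), (145, 140, 122), (131, 83, 48), (83, 69, 58)]
255 [(94, 59, 29), (127, 119, 103), (130, 84, 46), (82, 67, 52)]
```

The edge matches the level prediction within 1 px, which puts the panel at about 1.6 rad. Now to the knob.

```bash
echo '[0.05, 0, 0, 0, 0, -0.1, 1, 0.1, 0, 0, 0, 0, -0.2, 1, 0.15, 0, 0, 0, 0, -0.3, 1, 0.176, -0.001, 0.005, 0, 0, -0.42, 1, 0.176, -0.001, 0.005, 0, 0, -0.42, 1, 0.176, -0.001, 0.005, 0, 0, -0.42, 1, 0.176, -0.001, 0.005, 0, 0, -0.42, 1]' | python3 inch.py
python3 - <<'E'
from h import *
delta(np.r_[A,.136],12)
from plant import ctrl
import cv2
cv2.imwrite("pics/wrist8.png",ctrl.read_camera("wrist")["pixels"][:,:,::-1])
E
```

```text
time: 23.08
eef_pos: [0.6284, -0.071, 0.2372]
tcp_rot: [0.995, 0.104, 0.0, 0.0]
contact_force: [0.2, -0.4, 0.4]
opening: 0.998
finger_force: 0.0
[-0.      0.0005  0.1012] [ 0. -0. -0.]
```

View pics/wrist8.png

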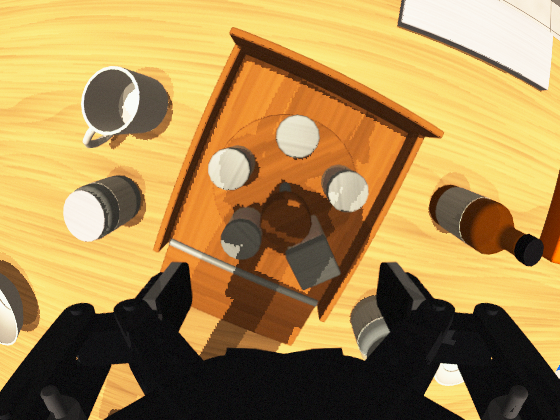

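The wrist view shows the panel open and the knob at (285,215), centred between the open fingers at about 190 and 380. I descend and grip.

```bash
echo '[0, 0, 0.03, 0, 0, 0, 1, 0, 0, 0.06, 0, 0, 0, 1, 0, 0, 0.085, 0, 0, 0, 1, 0, 0, 0.101, 0, 0, 0, 1, 0, 0, 0.101, 0, 0, 0, 1, 0, 0, 0.101, 0, 0, 0, 1]' | python3 inch.py && echo '[0, 0, 0, 0, 0, 0, 0, 0, 0, 0, 0, 0, 0, 0, 0, 0, 0, 0, 0, 0, 0, 0, 0, 0, 0, 0, 0, 0, 0, 0, 0, 0, 0, 0, 0, 0, 0, 0, 0, 0, 0, 0, 0, 0, 0, 0, 0, 0, 0, 0, 0, 0, 0, 0, 0, 0]' | python3 inch.py 40
```

```text
time: 23.88
eef_pos: [0.6299, -0.0714, 0.1372]
tcp_rot: [0.995, 0.105, 0.001, 0.0]
contact_force: [-0.4, -0.3, -0.2]
opening: 1.002
finger_force: 0.0
time: 24.88
eef_pos: [0.6295, -0.0718, 0.1365]
tcp_rot: [0.994, 0.105, 0.0, 0.001]
contact_force: [-1.2, -2.4, 5.2]
opening: 0.412
finger_force: 42.2
```

The opening is 0.41, about 35 mm, so the knob is held. Turning it 49° clockwise.

```bash
echo '[0, 0, 0, 0, 0, 0.1, 0, 0, 0, 0, 0, 0, 0.2, 0, 0, 0, 0, 0, 0, 0.3, 0, 0, 0, 0, 0, 0, 0.4, 0, 0, 0, 0, 0, 0, 0.5, 0, 0, 0, 0, 0, 0, 0.6, 0, 0, 0, 0, 0, 0, 0.7, 0, 0, 0, 0, 0, 0, 0.8, 0, 0, 0, 0, 0, 0, 0.855, 0, 0, 0, 0, 0, 0, 0.855, 0]' | python3 inch.py; echo '[0, 0, 0, 0, 0, 0, 0, 0, 0, 0, 0, 0, 0, 0, 0, 0, 0, 0, 0, 0, 0]' | python3 inch.py
python3 - <<'E'
from plant import ctrl
import cv2,numpy as np
for n in("scene","top","wrist"): cv2.imwrite(f"pics/{n}9.png",ctrl.read_camera(n)["pixels"][:,:,::-1])
s=cv2.imread("pics/scene9.png")
c=s[215:300,225:320].astype(int); m=((c.max(2)-c.min(2)<45)&(c.max(2)>110)).astype(np.uint8)
n,l,st,ce=cv2.connectedComponentsWithStats(m)
for i in range(1,n):
    if st[i,4]>15: print(st[i]+[225,215,0,0,0],ce[i]+[225,215])
E
```

```text
time: 26.12
eef_pos: [0.6299, -0.0699, 0.1365]
tcp_rot: [0.948, -0.317, 0.001, -0.001]
contact_force: [2.1, 1.6, 5.3]
opening: 0.408
finger_force: 42.3
time: 26.5
eef_pos: [0.6299, -0.0699, 0.1365]
tcp_rot: [0.948, -0.317, 0.001, -0.001]
contact_force: [1.4, 2.0, 4.5]
opening: 0.407
finger_force: 42.3
[306 215   7   3  16] [308.625 215.875]
[263 233   7   5  21] [266.33333333 235.0952381 ]
[289 238  10   7  49] [293.83673469 241.40816327]
[297 250  12  10  86] [302.34883721 254.73255814]
[280 261  13  10  96] [285.70833333 265.54166667]
```

Run:
```python
from h import *
import cv2
f0=np.arctan2(F[1],F[0])
for p,k in [((302.35,254.73),2),((285.7,265.54),3),((293.84,241.4),1),((266.3,235.1),0)]:
    q=ray("scene",*p,.149 if k==0 else .121)-A
    print(k,np.linalg.norm(q).round(4),np.degrees((np.arctan2(q[1],q[0])-f0+np.pi)%(2*np.pi)-np.pi).round(1))
b=ray("scene",278.0+0,0,.121)
# same measurement on the first picture as check of bias
s=cv2.imread("pics/scene0.png");c=s[215:300,225:320].astype(int); m=((c.max(2)-c.min(2)<45)&(c.max(2)>110)).astype(np.uint8)
n,l,st,ce=cv2.connectedComponentsWithStats(m)
for i in range(1,n):
    if st[i,4]>15:
        p=ce[i]+[225,215]
        for z in(.121,.149):
            q=ray("scene",*p,z)-A; print(p.round(1),st[i,4],z,np.linalg.norm(q).round(4),np.degrees((np.arctan2(q[1],q[0])-f0+np.pi)%(2*np.pi)-np.pi).round(1))
# yaw of the caddy seen in the wrist picture: back wall etc not used
```

```text
2 0.06 -145.1
3 0.0592 145.8
1 0.056 -79.3
0 0.0664 8.9
[304.9 215.9] 38 0.121 0.1847 -65.4
[304.9 215.9] 38 0.149 0.1532 -69.5
[267.4 243.3] 167 0.121 0.0596 12.0
[267.4 243.3] 167 0.149 0.0474 41.2
[298.2 244. ] 79 0.121 0.0575 -97.2
[298.2 244. ] 79 0.149 0.0455 -127.6
[299.4 259.5] 98 0.121 0.0592 -166.5
[299.4 259.5] 98 0.149 0.0769 175.6
[278.  265.2] 94 0.121 0.0594 123.7
[278.  265.2] 94 0.149 0.0854 128.2
```

The two fully visible round caps sit at −145.1° and +145.8° (ideal ±144°), so the square jar is within about 1° of the front. The grip is 42 N and everything is still, so I hand it in.

```bash
python3 -c "
from plant import ctrl
print(ctrl.sign_off())"
```

```text
the job is handed in; nothing more can be done
None
```

I handed the job in with the panel folded level (about 1.6 rad), the square jar within about 1° of the front axis by camera, and the knob held still at 42 N; the judge returned no verdict.

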